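Ready the nightstand: swing the tray round to the back rail

TASK

Tidy the nightstand for the night: the orange flashlight is to lie flat inside the long oval tray, the blue glasses case gently on the closed book near its middle, and the tray snug in the left back corner with its long side flush along the back rail. Don't lift the tray: push its free end round so that it swings, flat on the glass, about the end that already sits in the corner; one of the two things to put away lies in its path. Leave the mug, the lip balm and the binder clip standing or lying where they are, and the book where it lies.

Things in the scene. Friction and masses are not known exactly. Their poses are not given: they have to be found in the camera images.
- nightstand: fixed nightstand, clear glass top (x 400 by y 640 mm) over a rattan shelf. Origin: centre of the glass, on its top; x to the back, y to the left seen from the robot. Oak rails 30 mm high, 14 thick stand on it: back rail along y, inner face at x = +180; a left and a right side rail along x, inner faces at y = +295 and -295, only from the back rail to x = +70. Pose varies
- tray_home (a point): point on the glass in the left back corner, 45 mm from the back rail and 45 mm from the left side rail (nightstand x = +135, y = +250 mm): the tray's origin lies here when it is home, with the tray's x along the nightstand's -y
- tray: loose dark wooden oval tray (straight long sides, half-round ends), 200 x 90 x 20 mm, 0.15 to 0.27 kg; wall and floor 5 mm thick, inside 78 wide. Origin: centre of the half-circle (radius 45) of its corner end, on the underside; x points along it to its free end. At the start the corner end is 2 to 12 mm off both rails and the free end points to the robot, 0.25 to 0.5 rad off the left rail
- tray_free_end (a point): centre of the half-circle (radius 45 mm) of the tray's other, free end, on the underside: 110 mm along the tray's x from its origin
- flashlight: loose orange flashlight lying on its side, 150 mm long, about 0.14 kg: round barrel 28 mm thick between an eight-sided head (40 across flats, x = +37 to +75, lens at +75) and an eight-sided black tail bumper (40 across flats, x = -75 to -57). Origin: mid-length, on the underside as it lies at the start, 20 mm below the long axis; x points to the lens
- flashlight_mid (a point): middle of the flashlight: on its long axis at mid-length, 20 mm above its underside
- glasses_case: loose hard blue glasses case, 150 (x) by 50 (y) by 38 mm (z), 0.12 kg, lying flat. Origin: centre of its underside
- book: closed green hardback book, 185 (x) by 122 (y) by 28 mm thick, lying flat on the right, 0.36 kg, loose. Origin: centre of its underside
- mug: white mug, 80 mm in diameter, 92 mm high, handle sticking out 37 mm at its +y; stands in the front row. Origin: centre of its underside
- lip_balm: green lip balm tube, 17 mm in diameter, 68 mm high, standing upright in the front row. Origin: centre of its underside
- binder_clip: steel binder clip, 51 mm wide (y), lying on one jaw in the front row; spine at x = -15 mm, wire handles to x = +53 mm, 35 mm high. Origin: centre of the jaw's underside

How it is judged:
At the end, for the whole second after the job is handed in: Tray flat on the glass, both of its ends within 8 mm of the back rail and its long side within 0.07 rad of it, its corner end within 12 mm of the left side rail; flashlight lying level inside the tray; glasses case lying flat on the book, its middle within 40 mm of the book's middle; all at rest (x of each of tray, tray_free_end in the frame of nightstand above 0.127 m and y of tray in the frame of nightstand above 0.238 m and angle between the x axis of tray and the y axis of nightstand, either way round below 0.07 rad and y of tray_free_end in the frame of nightstand below 0.2 m and angle between tray's own z axis and vertical below 0.05 rad and height (world z) of tray below 0.006 m and linear speed of each of tray, flashlight, glasses_case below 0.02 m/s and angular speed of each of tray, flashlight, glasses_case below 0.15 rad/s and x of flashlight_mid in the frame of tray between 0.025 and 0.085 m and y of flashlight_mid in the frame of tray between -0.03 and 0.03 m and z of flashlight_mid in the frame of tray between 0.018 and 0.033 m and angle between flashlight's own x axis and vertical between 1.4708 and 1.6708 rad and horizontal distance between glasses_case and book below 0.04 m and z of glasses_case in the frame of book between 0.024 and 0.033 m and angle between glasses_case's own z axis and vertical below 0.06 rad); the robot touches nothing.
It fails at once if the tray lifted or tipped off the glass (height (world z) of any of tray, tray_free_end above 0.012 m or angle between tray's own z axis and vertical above 0.12 rad).
It fails at once if the tray's corner end carried more than 45 mm away from where it sat (distance of tray from where it was at the start of the episode above 0.045 m).
It fails at once if mug, lip balm or binder clip shoved more than 25 mm or tipped (distance of any of mug, lip_balm, binder_clip from where it was at the start of the episode above 0.025 m or angle between any of mug, lip_balm, binder_clip's own z axis and vertical above 0.35 rad).
It fails at once if the book shoved more than 35 mm (distance of book from where it was at the start of the episode above 0.035 m).
It fails at once if the glasses case dropped or slammed on the book (over 60 N) (contact force between glasses_case and book above 60 N).
It also fails if it takes over 64 s, if anything falls off the work surface, if the arm or the gripper's body presses on something with over 40 N, if the wrist force passes 120 N, or if a joint passes its speed limit or range.

ROBOT

A 6-joint arm with a two-finger parallel gripper is mounted at the origin on the work surface. World frame = base frame: x ahead of the robot, y to its left, z up, the work surface at z = 0. Lengths are in m, angles in rad, forces in N, time in s.
With the tool pointing down it reaches from about 0.225 to 0.875 m from the base axis. Payload 3.4 kg.
Tool frame: the origin (TCP) lies midway between the tips of the shut fingers; the grasp point (between the pads) lies 19 mm behind it; z points along the fingers, y is the line along which they close (so a half turn about z gives the same grasp; the last joint's range is limited). The gripper opens to 85 mm and grips with 20 to 120 N. Pads are 22 mm wide; open, the fingers measure 114 mm over their backs; the gripper's body (76 mm by 85 mm) begins 54 mm behind the grasp point. The pads swing forward as they close: fully open they stand 13 mm farther back than shut.
Start: joints at [-1.254, 0.276, 1.505, -0, 1.361, -0.121], TCP at [0.244, -0.521, 0.231] pointing down, gripper open.
Joint ranges: [-2.89, 2.89], [-0.75, 2.08], [0.22, 2.7], [-1.18, 4.32], [0.11, 2.71], [-2.7, 2.7]. Speed limits (rad/s): [2.57, 2.57, 3.14, 3.14, 3.14, 3.14].

INTERFACE

Orientations are given as a unit quaternion [x, y, z, w].
In Python, from workcell import env gives the robot as it stands. The module is installed in compiled form; this text tells all that it offers.
- The arm moves only by the tool send_path, called after "Emit:" by a JSON object that holds its "name" and its "arguments". Schema: {"type":"object","properties":{"ticks":{"type":"array","items":{"type":"object","properties":{"jaw":{"type":"number"},"trans":{"type":"array","items":{"type":"number"},"minItems":3,"maxItems":3},"turn":{"type":"number"}},"additionalProperties":false,"required":["jaw"]},"minItems":1,"maxItems":10},"squeeze":{"type":"number"},"only":{"type":"string"},"quiet":{"type":"boolean"},"lines":{"type":"string"}},"required":["ticks"],"additionalProperties":false}. ticks is a list of rows, 1 to 10 of them, each an object with the fields jaw (the finger opening in m), trans (a list: dx, dy, dz in shares of the most that a row can go, 1 being 50 mm), turn (a turn about the tool's z in shares of 2 pi rad (1.0 is 2 pi rad)); a field left out counts as zero (the opening has to be given); each row shifts and turns the commanded pose from where the row before left it, along the tool's axes as they then stand; what a row does not reach is not made up. A row lasts 1/10 s, in which the tool goes at most 0.05 m and 0.15 rad, less where a joint would pass 70% of its speed; a pose out of reach is approached as far as the arm can. The fingers move at their own pace and stop on an object; squeeze is the grip in N (left out, the last holds). Time passes only in rows, so rows that do not move let the fingers close. The tool returns the time, the measured TCP pose, the force, the opening and the grip force at its end. only (a regular expression) keeps the lines of the reply that match it, lines (a string "A,B") keeps lines A to B, and quiet returns only ok. Shift and turn numbers lie between -1 and 1, and a call with a number outside is refused. Input that does not fit is refused with a message, and nothing moves.
- env.state(): the state, without advancing time (a new reading comes with each control period).
- env.camera(name): name is "side" or "top"; returns (picture, depth): 420x560x3 uint8, red, green, blue; 420x560 float32, m along the optical axis (not along the pixel's ray), 0 where there is no reading.
- env.calibration(name): a dict with "fx", "fy", "cx", "cy" (pixels), "R" (3x3) and "t" (3): a world point X has camera coordinates R X + t. Camera axes: x right, y down, z forward; pixel columns grow to the right and rows downward; lengths in m; the calibration is good to about 2 mm. A picture is of the moment at which its call begins. calibration takes no time and is no camera call.
- env.close_job(): hands the job in; it is judged then, once.
The state is a dict: "t": time; "joint_pos": joint angles; "dq": joint speeds; "joint_efforts": joint torques, N m; "eef_pos": TCP position; "orientation": TCP orientation; "wrist_force": force on the tool from outside, world axes, zero at the start; "moment": the same for the moment, N m; "gripper_width": finger opening in m; "grasp_force": force on a finger pad.
Only numpy, scipy, OpenCV 4.12 (cv2) and the standard library are available. Lean on these libraries where they do the work, as an engineer would, in place of code of your own. Each camera call takes 0.05 s, during which the arm holds its last target. There are 200 camera calls.

## Working session

There is one attempt and no reset: what is moved stays moved. The work goes in short steps, Python scripts to look and compute and a tool call to move; the robot and the scene stay as the last step left them, time stands still between calls to the robot, and variables do not carry over. Pictures are saved under pics/ and viewed, at most 10 in all, crops included, and the job is handed in when it is done.

```bash
mkdir -p pics
```

Create h.py:
```python
import numpy as np, cv2
from workcell import env
def px2w(name,depth,u,v,z=None):
    c=env.calibration(name);R=np.array(c["R"]);t=np.array(c["t"])
    ray=np.array([(u-c["cx"])/c["fx"],(v-c["cy"])/c["fy"],1.])
    o=-R.T@t; d=R.T@ray
    if z is not None: return o+d*(z-o[2])/d[2]
    return o+d*depth[int(v),int(u)]
```

Run:
```python
from h import *
for n in("top","side"):
    p,d=env.camera(n); np.savez("pics/%s0.npz"%n,p=p,d=d)
    cv2.imwrite("pics/%s0.png"%n,cv2.resize(p[:,:,::-1],(800,600)))
    c=env.calibration(n);print(n,c)
print(env.state())
```

```text
top {'fx': 441.5615195735829, 'fy': 441.5615195735829, 'cx': 285.726694935312, 'cy': 214.0146968451286, 'R': array([[ 0.0090874 , -0.99995153,  0.00378816],
       [-0.98952324, -0.00953837, -0.14405822],
       [ 0.14408737, -0.00243936, -0.98956196]]), 't': array([0.04938484, 0.52243983, 0.75839125])}
side {'fx': 425.5457919956468, 'fy': 425.5457919956468, 'cx': 283.52041549204154, 'cy': 209.79625360899615, 'R': array([[-0.92175426, -0.38774871, -0.00447514],
       [-0.27849456,  0.66997818, -0.68816423],
       [ 0.26983304, -0.63307201, -0.72554115]]), 't': array([0.50493918, 0.13591527, 0.68843388])}
{'t': 0.1, 'joint_pos': array([-1.25403058e+00,  2.76508759e-01,  1.50600115e+00, -1.56550220e-05,
        1.36069287e+00, -1.20988609e-01]), 'dq': array([-1.64364266e-03, -3.82920268e-04, -2.33815887e-03,  2.17324912e-04,
       -9.43618694e-05, -7.13284884e-04]), 'joint_efforts': array([ 9.70666842e-04, -4.17699087e+01, -2.46406764e+01, -3.23684571e-04,
        5.85505055e-03,  5.77822760e-06]), 'eef_pos': array([ 0.24359551, -0.52033504,  0.23054147]), 'orientation': array([ 9.76141195e-01,  2.17135255e-01, -8.62981728e-05, -8.00461759e-04]), 'wrist_force': array([0.070481  , 0.18787473, 0.19044533]), 'moment': array([-0.06133156,  0.02970237,  0.01176787]), 'grasp_force': 0.0, 'gripper_width': 0.08518303520186553}
```

View pics/top0.png

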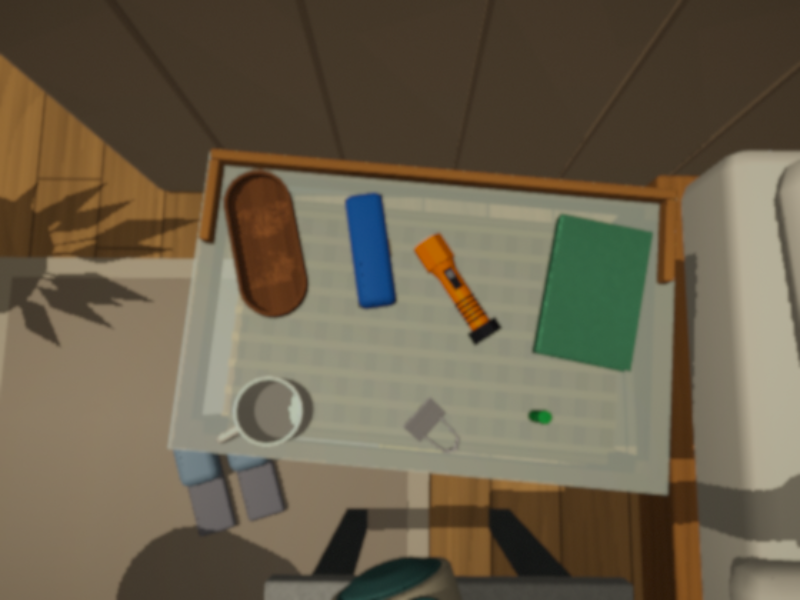

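View pics/side0.png

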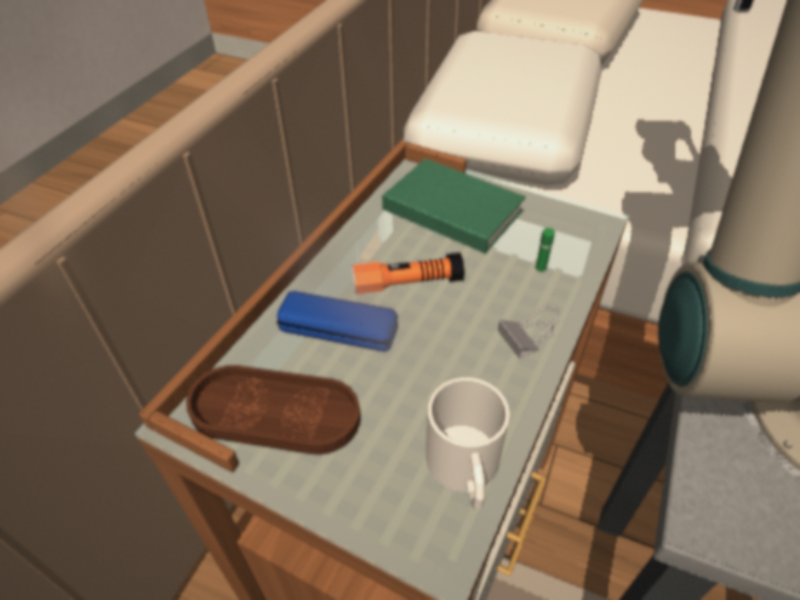

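Top view (800 px): tray from (258,205) to (276,283), blue case centred (370,250), flashlight lens (432,245) to tail (485,333), book centred (594,292), mug (268,411), clip (425,418), lip balm (540,416). The glass should be at z≈0.

Run:
```python
from h import *
f=np.load("pics/top0.npz");p,d=f["p"],f["d"];s=.7
for nm,u,v in [("book",594,292),("case",370,250),("traycen",268,245),("glass",330,350),("lens",440,262),("rail",450,166)]:
    print(nm,px2w("top",d,u*s,v*s).round(4))
hsv=cv2.cvtColor(p,cv2.COLOR_RGB2HSV)
def rect(nm,lo,hi,z,roi=(0,800,0,600)):
    m=cv2.inRange(hsv,lo,hi);k=np.zeros_like(m);a=[int(x*s) for x in roi];k[a[2]:a[3],a[0]:a[1]]=1;m*=k
    m=cv2.morphologyEx(m,cv2.MORPH_OPEN,np.ones((3,3)))
    n,l,st,c=cv2.connectedComponentsWithStats(m);i=1+st[1:,4].argmax()
    q=np.argwhere(l==i)[:,::-1]
    w=np.array([px2w("top",d,u,v,z)[:2] for u,v in q],np.float32)*1000
    r=cv2.minAreaRect(w);print(nm,r,len(q),w.mean(0)); return r
rect("book",(45,80,20),(85,255,255),.028,(520,670,200,380))
rect("case",(105,120,40),(125,255,255),.03,(330,410,180,320))
rect("flash",(5,180,80),(20,255,255),.02,(400,510,220,350))
rect("tray",(0,80,20),(20,255,125),.02,(222,320,165,325))
for nm,u,v,z in [("BLin",223,165,.03),("BRin",660,198,.03),("FL",170,448,0),("FR",667,494,0),("mug",268,411,.092),("hand",222,438,.06),("clipA",405,426,.02),("clipB",430,398,.02),("clipW",457,445,.01),("balm",542,417,.068),
  ("lens a",417,243,.02),("lens b",444,235,.02),("tail a",471,342,.02),("tail b",499,322,.02)]:
    print(nm,px2w("top",d,u*s,v*s,z).round(4))
h=px2w
```

Run:
```python
import cv2,numpy as np
p=np.load("pics/top0.npz")["p"][95:260,100:360,::-1]
cv2.imwrite("pics/c1.png",cv2.resize(p,None,fx=3,fy=3,interpolation=cv2.INTER_CUBIC))
```

```text
book [ 0.5434 -0.184   0.0282]
case [0.5933 0.1037 0.0385]
traycen [0.6064 0.2414 0.0059]
glass [ 0.4681  0.1562 -0.0018]
lens [0.5782 0.0143 0.0399]
rail [ 0.9234 -0.0383 -0.5324]Traceback (most recent call last):
  File "<stdin>", line 13, in <module>
  File "<stdin>", line 11, in rect
  File "h.py", line 4, in px2w
    c=env.calibration(name);R=np.array(c["R"]);t=np.array(c["t"])
ValueError: time passes only in moves, steps and waits
```

View pics/c1.png

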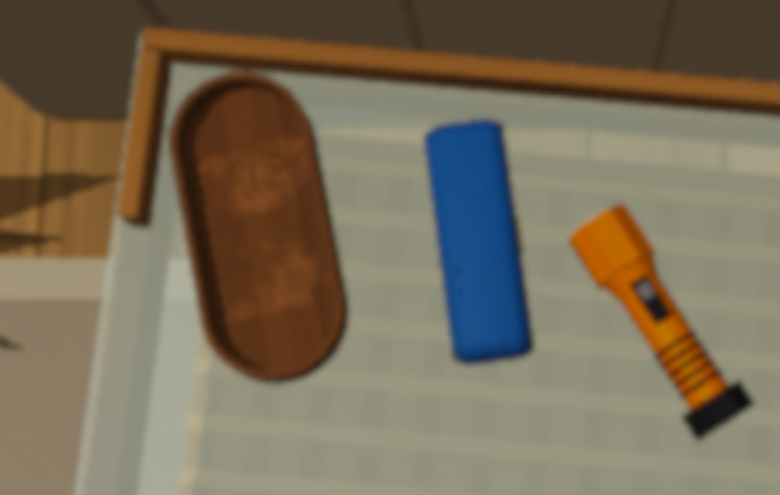

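The crop (×3, offset 100,95) shows the tray rim from (243,75) to (275,380), the case clear of it, and the lens end of the flashlight near (612,240). I'll cache the calibration and redo the measurement.

Run:
```python
import re
s=open("h.py").read()
s=s.replace("def px2w","C={n:env.calibration(n) for n in('top','side')}\ndef px2w").replace("c=env.calibration(name)","c=C[name]")
open("h.py","w").write(s)
```

Create m.py:
```python
from h import *
s=.7
def rect(p,nm,lo,hi,z,roi=(0,800,0,600)):
    hsv=cv2.cvtColor(p,cv2.COLOR_RGB2HSV)
    m=cv2.inRange(hsv,lo,hi);k=np.zeros_like(m);a=[int(x*s) for x in roi];k[a[2]:a[3],a[0]:a[1]]=1;m*=k
    m=cv2.morphologyEx(m,cv2.MORPH_OPEN,np.ones((3,3)))
    n,l,st,c=cv2.connectedComponentsWithStats(m);i=1+st[1:,4].argmax()
    q=np.argwhere(l==i)[:,::-1]
    w=np.array([px2w("top",None,u,v,z)[:2] for u,v in q],np.float32)*1000
    r=cv2.minAreaRect(w);print(nm,np.round(r[0],1),np.round(r[1],1),round(r[2],1),len(q),w.mean(0).round(1)); return r
```

Run:
```python
from m import *
f=np.load("pics/top0.npz");p,d=f["p"],f["d"]
rect(p,"book",(45,80,20),(85,255,255),.028,(520,670,200,380))
rect(p,"case",(105,120,40),(125,255,255),.03,(330,410,180,320))
rect(p,"flash",(5,180,80),(20,255,255),.02,(400,510,220,350))
rect(p,"tray",(0,80,20),(20,255,150),.02,(222,320,168,325))
for nm,u,v,z in [("BLin",223,165,.03),("BRin",660,198,.03),("FL",170,448,0),("FR",667,494,0),("mug",268,411,.092),("hand",222,438,.06),("clipA",405,426,.02),("clipB",430,398,.02),("clipW",457,445,.01),("balm",542,417,.068),
  ("lens a",417,243,.02),("lens b",444,235,.02),("tail a",471,342,.02),("tail b",499,322,.02)]:
    print(nm,px2w("top",d,u*s,v*s,z).round(4))
for nm,X,Y,z in [("tray top",243,75,.02),("tray bot",275,380,.02),("trayL",175,135,.02),("trayR",315,135,.02),("trayL2",200,310,.02),("trayR2",344,310,.02),("lensTip",597,223,.02),("tailend",717,411,.02),("railBL",168,50,.03),("railB",780,99,.03),("leftrail end",145,215,.03),("cornerbottom",172,66,0)]:
    print(nm,px2w("top",d,100+X/3,95+Y/3,z).round(4))
```

```text
book [ 545.  -182.8] [122.7 183.8] 78.5 6578 [ 543.3 -182.7]
case [596.2 104.7] [148.   46.1] 8.7 1931 [595.3 104.5]
flash [556.  -4.] [133.1  38.8] 33.2 979 [561.    0.7]
tray [609.4 243.2] [203.9  89.5] 12.8 4543 [606.5 242.6]
BLin [0.7078 0.2996 0.03  ]
BRin [ 0.6688 -0.2741  0.03  ]
FL [0.3407 0.3571 0.    ]
FR [ 0.2891 -0.2765  0.    ]
mug [0.3906 0.214  0.092 ]
hand [0.3577 0.2742 0.06  ]
clipA [0.3719 0.0568 0.02  ]
clipB [0.407  0.0256 0.02  ]
clipW [ 0.3484 -0.0092  0.01  ]
balm [ 0.3859 -0.1053  0.068 ]
lens a [0.6077 0.0434 0.02  ]
lens b [0.6188 0.0081 0.02  ]
tail a [ 0.4784 -0.0266  0.02  ]
tail b [ 0.5045 -0.0628  0.02  ]
tray top [0.7032 0.2549 0.02  ]
tray bot [0.5087 0.2269 0.02  ]
trayL [0.6634 0.296  0.02  ]
trayR [0.6643 0.2079 0.02  ]
trayL2 [0.5517 0.2749 0.02  ]
trayR2 [0.5526 0.1861 0.02  ]
lensTip [0.6093 0.0302 0.02  ]
tailend [ 0.4922 -0.0437  0.02  ]
railBL [0.7154 0.3002 0.03  ]
railB [ 0.6874 -0.0835  0.03  ]
leftrail end [0.609  0.3089 0.03  ]
cornerbottom [0.7162 0.3062 0.    ]
```

Create go.py:
```python
import sys,numpy as np
from workcell import env
# usage: go.py x y z angle_deg -> turn, then dx dy dz in tool axes after turn
x,y,z,a=map(float,sys.argv[1:5]);s=env.state();q=s["orientation"];p=np.array(s["eef_pos"])
c=np.arctan2(2*(q[0]*q[1]+q[2]*q[3]),1-2*(q[1]**2+q[2]**2));a=np.radians(a)
t=(c-a+np.pi/2)%np.pi-np.pi/2
a=c-t;d=np.array([x,y,z])-p
print("now",p.round(4),"ang",np.degrees(c).round(1),"turn %.3f d %.4f %.4f %.4f"%(t,d[0]*np.cos(a)+d[1]*np.sin(a),d[0]*np.sin(a)-d[1]*np.cos(a),-d[2]),"j6 %.2f w %.4f F %s"%(s["joint_pos"][5],s["gripper_width"],np.round(s["wrist_force"],1)))
```

```bash
python3 go.py .596 .1045 .15 8.7
```

```text
now [ 0.2436 -0.5203  0.2305] ang 25.1 turn 0.286 d 0.4429 -0.5643 0.0805 j6 -0.12 w 0.0852 F [0.1 0.2 0.2]
```

Units first: shifts go in shares of 50 mm and turns go in shares of 2 pi rad. So -0.038 m is -0.76, 0.03 m is 0.6, 0.143 rad / 6.2832 = 0.0228.

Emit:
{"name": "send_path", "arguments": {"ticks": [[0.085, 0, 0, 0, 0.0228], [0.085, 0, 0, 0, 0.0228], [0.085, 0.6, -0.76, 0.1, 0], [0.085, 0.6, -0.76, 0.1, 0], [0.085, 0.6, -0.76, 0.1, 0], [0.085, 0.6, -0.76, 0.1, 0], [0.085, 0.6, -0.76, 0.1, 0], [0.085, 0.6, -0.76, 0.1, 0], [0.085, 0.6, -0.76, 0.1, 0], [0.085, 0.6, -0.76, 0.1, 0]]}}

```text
refused: ticks[0]: [0.085, 0, 0, 0, 0.0228] is not of type 'object' (schema: type "object"). Nothing was moved.
```

Wrong form. The message asks for a list of objects, one for each row, so I'll send the same numbers that way.

Emit:
{"name": "send_path", "arguments": {"ticks": [{"jaw": 0.085, "turn": 0.0228}, {"jaw": 0.085, "turn": 0.0228}, {"jaw": 0.085, "trans": [0.6, -0.76, 0.1]}, {"jaw": 0.085, "trans": [0.6, -0.76, 0.1]}, {"jaw": 0.085, "trans": [0.6, -0.76, 0.1]}, {"jaw": 0.085, "trans": [0.6, -0.76, 0.1]}, {"jaw": 0.085, "trans": [0.6, -0.76, 0.1]}, {"jaw": 0.085, "trans": [0.6, -0.76, 0.1]}, {"jaw": 0.085, "trans": [0.6, -0.76, 0.1]}, {"jaw": 0.085, "trans": [0.6, -0.76, 0.1]}]}}

```text
t: 1.1
eef_pos: [0.4355, -0.1821, 0.1909]
orientation: [0.997, 0.076, -0.0, 0.0]
wrist_force: [1.1, -1.1, -0.0]
gripper_width: 0.0846
grasp_force: 0.0
```

Emit:
{"name": "send_path", "arguments": {"ticks": [{"jaw": 0.085, "trans": [0.6, -0.76, 0.1]}, {"jaw": 0.085, "trans": [0.6, -0.76, 0.1]}, {"jaw": 0.085, "trans": [0.6, -0.76, 0.1]}, {"jaw": 0.085, "trans": [0.6, -0.76, 0.1]}, {"jaw": 0.085, "trans": [0.6, -0.76, 0.1]}, {"jaw": 0.085, "trans": [0.6, -0.76, 0.1]}, {"jaw": 0.085}, {"jaw": 0.085}]}}

```text
t: 1.9
eef_pos: [0.5781, 0.0694, 0.1603]
orientation: [0.997, 0.077, -0.001, 0.0]
wrist_force: [0.2, -0.0, -0.2]
gripper_width: 0.085
grasp_force: 0.0
```

```bash
python3 go.py .596 .1045 .004 8.7
```

```text
now [0.5781 0.0694 0.1603] ang 8.8 turn 0.003 d 0.0230 -0.0320 0.1563 j6 1.42 w 0.0850 F [ 0.2 -0.  -0.2]
```

Scaled: 0.04 m is 0.8, -0.032 m is -0.64.

Emit:
{"name": "send_path", "arguments": {"ticks": [{"jaw": 0.085, "trans": [0.46, -0.64, 0]}, {"jaw": 0.085, "trans": [0, 0, 0.8]}, {"jaw": 0.085, "trans": [0, 0, 0.8]}, {"jaw": 0.085, "trans": [0, 0, 0.8]}, {"jaw": 0.085, "trans": [0, 0, 0.4]}, {"jaw": 0.085, "trans": [0, 0, 0.32]}, {"jaw": 0.085}, {"jaw": 0.04}, {"jaw": 0.04}, {"jaw": 0.04}], "squeeze": 30}}

```text
t: 2.9
eef_pos: [0.5974, 0.1033, 0.0069]
orientation: [0.997, 0.076, 0.001, 0.0]
wrist_force: [-0.8, -0.1, -0.1]
gripper_width: 0.0493
grasp_force: 32.5
```

Emit:
{"name": "send_path", "arguments": {"ticks": [{"jaw": 0.04}, {"jaw": 0.04}, {"jaw": 0.04}]}}

```text
t: 3.2
eef_pos: [0.5974, 0.1033, 0.0068]
orientation: [0.997, 0.076, 0.001, 0.0]
wrist_force: [-0.3, -2.7, 6.6]
gripper_width: 0.0497
grasp_force: 33.5
```

```bash
python3 go.py .596 .1045 .004 8.7
```

```text
now [0.5974 0.1033 0.0068] ang 8.7 turn -0.000 d -0.0012 -0.0014 0.0028 j6 1.48 w 0.0497 F [-0.3 -2.7  6.6]
```

Scaled: -0.04 m is -0.8, -0.03 m is -0.6, 0.12 rad / 6.2832 = 0.0191.

Emit:
{"name": "send_path", "arguments": {"ticks": [{"jaw": 0.04, "trans": [0, 0, -0.4]}, {"jaw": 0.04, "trans": [0, 0, -0.6]}, {"jaw": 0.04, "trans": [0, 0, -0.8]}, {"jaw": 0.04, "trans": [0, 0, -0.6]}, {"jaw": 0.04, "turn": 0.0191}, {"jaw": 0.04, "turn": 0.0191}, {"jaw": 0.04, "turn": 0.0178}, {"jaw": 0.04}, {"jaw": 0.04}]}}

```text
t: 4.1
eef_pos: [0.5961, 0.1038, 0.1251]
orientation: [0.995, -0.099, -0.0, 0.0]
wrist_force: [-0.2, -0.3, -1.5]
gripper_width: 0.0498
grasp_force: 32.7
```

```bash
python3 go.py .545 -.183 .037 -11.5
```

```text
now [0.5961 0.1038 0.1251] ang -11.3 turn 0.003 d 0.0071 0.2912 0.0881 j6 1.83 w 0.0498 F [-0.2 -0.3 -1.5]
```

Scaled: 0.044 m is 0.88, 0.04 m is 0.8.

Emit:
{"name": "send_path", "arguments": {"ticks": [{"jaw": 0.04, "trans": [0.02, 0.6, 0]}, {"jaw": 0.04, "trans": [0.02, 0.88, 0]}, {"jaw": 0.04, "trans": [0.02, 0.88, 0]}, {"jaw": 0.04, "trans": [0.02, 0.88, 0]}, {"jaw": 0.04, "trans": [0.02, 0.88, 0]}, {"jaw": 0.04, "trans": [0.02, 0.88, 0]}, {"jaw": 0.04, "trans": [0.02, 0.8, 0]}, {"jaw": 0.04}, {"jaw": 0.04}]}}

```text
t: 5.0
eef_pos: [0.5452, -0.1826, 0.1251]
orientation: [0.995, -0.101, -0.0, -0.0]
wrist_force: [-0.5, -0.0, -1.6]
gripper_width: 0.0498
grasp_force: 32.6
```

Emit:
{"name": "send_path", "arguments": {"ticks": [{"jaw": 0.04, "trans": [0, 0, 0.6]}, {"jaw": 0.04, "trans": [0, 0, 0.6]}, {"jaw": 0.04, "trans": [0, 0, 0.3]}, {"jaw": 0.04, "trans": [0, 0, 0.1]}, {"jaw": 0.04}, {"jaw": 0.04}, {"jaw": 0.04}]}}

```text
t: 5.7
eef_pos: [0.5466, -0.1819, 0.0465]
orientation: [0.995, -0.1, 0.001, 0.0]
wrist_force: [-0.5, -0.4, -1.1]
gripper_width: 0.0495
grasp_force: 32.6
```

```bash
python3 go.py .545 -.183 .035 -11.5
```

```text
now [ 0.5466 -0.1819  0.0465] ang -11.4 turn 0.001 d -0.0013 0.0013 0.0115 j6 1.33 w 0.0495 F [-0.5 -0.4 -1.1]
```

Scaled: 0.003 m is 0.06, 0.002 m is 0.04.

Emit:
{"name": "send_path", "arguments": {"ticks": [{"jaw": 0.04, "trans": [0, 0, 0.06]}, {"jaw": 0.04, "trans": [0, 0, 0.06]}, {"jaw": 0.04, "trans": [0, 0, 0.04]}, {"jaw": 0.04, "trans": [0, 0, 0.02]}, {"jaw": 0.04}, {"jaw": 0.04}]}}

```text
t: 6.3
eef_pos: [0.5456, -0.182, 0.0363]
orientation: [0.995, -0.1, 0.0, 0.0]
wrist_force: [-0.3, 0.4, -0.9]
gripper_width: 0.0496
grasp_force: 32.6
```

Emit:
{"name": "send_path", "arguments": {"ticks": [{"jaw": 0.04, "trans": [0, 0, 0.02]}, {"jaw": 0.04, "trans": [0, 0, 0.02]}, {"jaw": 0.04}]}}

```text
t: 6.6
eef_pos: [0.5457, -0.182, 0.0348]
orientation: [0.995, -0.1, 0.0, 0.0]
wrist_force: [-1.3, 1.0, 2.3]
gripper_width: 0.0495
grasp_force: 33.1
```

Scaled: -0.05 m is -1, -0.04 m is -0.8.

Emit:
{"name": "send_path", "arguments": {"ticks": [{"jaw": 0.056}, {"jaw": 0.062}, {"jaw": 0.07}, {"jaw": 0.075}, {"jaw": 0.075, "trans": [0, 0, -0.4]}, {"jaw": 0.08, "trans": [0, 0, -0.8]}, {"jaw": 0.08, "trans": [0, 0, -1]}, {"jaw": 0.03, "trans": [0, 0, -0.6]}, {"jaw": 0}, {"jaw": 0}]}}

```text
t: 7.6
eef_pos: [0.5457, -0.1819, 0.1748]
orientation: [0.995, -0.1, 0.001, 0.0]
wrist_force: [-0.7, 0.4, -0.1]
gripper_width: 0.0373
grasp_force: 0.0
```

```bash
python3 go.py .545 .315 .12 40
```

```text
now [ 0.5457 -0.1819  0.1748] ang -11.5 turn -0.898 d 0.3189 -0.3811 0.0548 j6 1.33 w 0.0373 F [-0.7  0.4 -0.1]
```

Scaled: -0.141 rad / 6.2832 = -0.0224.

Emit:
{"name": "send_path", "arguments": {"ticks": [{"jaw": 0, "turn": -0.0224}, {"jaw": 0, "turn": -0.0224}, {"jaw": 0, "turn": -0.0224}, {"jaw": 0}]}}

```text
t: 8.0
eef_pos: [0.5444, -0.1814, 0.1721]
orientation: [0.994, 0.111, -0.002, -0.001]
wrist_force: [0.4, 0.1, -0.5]
gripper_width: 0.0
grasp_force: 0.0
```

```bash
python3 go.py .5497 .305 .06 12.8
```

Run:
```python
from m import *
p,d=env.camera("top")
cv2.imwrite("pics/top1.png",cv2.resize(p[:,:,::-1],(800,600)))
rect(p,"case",(105,120,40),(125,255,255),.06,(520,670,180,400))
rect(p,"tray",(0,80,20),(20,255,150),.02,(222,320,168,325))
```

```text
now [ 0.5444 -0.1814  0.1721] ang 12.7 turn -0.001 d 0.1129 -0.4731 0.1121 j6 0.91 w 0.0000 F [ 0.4  0.1 -0.5]
case [ 545.1 -178.5] [ 52.  147.5] 77.9 2065 [ 539.4 -175.6]
tray [609.4 243.2] [203.9  89.5] 12.8 4542 [606.5 242.6]
```

View pics/top1.png

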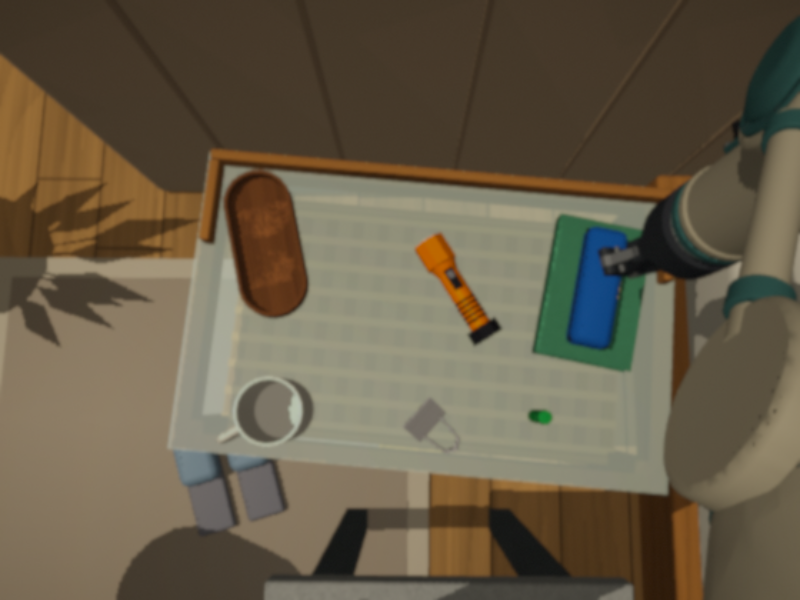

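The case lies centred on the book, about (597,290), and everything else is unmoved. Next is the tray.

Scaled: -0.043 m is -0.86, 0.01 m is 0.2.

Emit:
{"name": "send_path", "arguments": {"ticks": [{"jaw": 0, "trans": [0.2, -0.86, 0]}, {"jaw": 0, "trans": [0.2, -0.86, 0]}, {"jaw": 0, "trans": [0.2, -0.86, 0]}, {"jaw": 0, "trans": [0.2, -0.86, 0]}, {"jaw": 0, "trans": [0.2, -0.86, 0]}, {"jaw": 0, "trans": [0.2, -0.86, 0]}, {"jaw": 0, "trans": [0.2, -0.86, 0]}, {"jaw": 0, "trans": [0.2, -0.86, 0]}, {"jaw": 0, "trans": [0.2, -0.86, 0]}, {"jaw": 0, "trans": [0.2, -0.86, 0]}]}}

```text
t: 9.05
eef_pos: [0.5473, 0.2612, 0.1732]
orientation: [0.994, 0.11, -0.001, 0.0]
wrist_force: [0.4, 0.6, -0.6]
gripper_width: 0.0001
grasp_force: 0.0
```

Emit:
{"name": "send_path", "arguments": {"ticks": [{"jaw": 0, "trans": [0.26, -0.86, 0]}, {"jaw": 0}, {"jaw": 0}]}}

```text
t: 9.35
eef_pos: [0.5505, 0.3049, 0.1729]
orientation: [0.994, 0.111, -0.001, 0.001]
wrist_force: [-0.4, 0.3, -0.2]
gripper_width: 0.0002
grasp_force: 0.0
```

```bash
python3 go.py .5497 .305 .008 12.8
```

```text
now [0.5505 0.3049 0.1729] ang 12.8 turn -0.000 d -0.0008 -0.0003 0.1649 j6 1.74 w 0.0002 F [-0.4  0.3 -0.2]
```

Scaled: 0.04 m is 0.8, 0.03 m is 0.6.

Emit:
{"name": "send_path", "arguments": {"ticks": [{"jaw": 0, "trans": [0, 0, 0.8]}, {"jaw": 0, "trans": [0, 0, 0.8]}, {"jaw": 0, "trans": [0, 0, 0.8]}, {"jaw": 0, "trans": [0, 0, 0.6]}, {"jaw": 0, "trans": [0, 0, 0.3]}, {"jaw": 0}, {"jaw": 0, "trans": [0, 0.1, 0]}, {"jaw": 0, "trans": [0, 0.1, 0]}, {"jaw": 0}]}}

```text
t: 10.25
eef_pos: [0.5547, 0.2938, 0.0108]
orientation: [0.994, 0.11, 0.001, -0.0]
wrist_force: [-0.6, 0.6, -0.7]
gripper_width: 0.0001
grasp_force: 0.0
```

Emit:
{"name": "send_path", "arguments": {"ticks": [{"jaw": 0, "trans": [0, 0.06, 0]}, {"jaw": 0, "trans": [0, 0.06, 0]}, {"jaw": 0, "trans": [-0.08, 0.14, 0], "turn": -0.0111}, {"jaw": 0, "trans": [-0.08, 0.14, 0], "turn": -0.0111}, {"jaw": 0, "trans": [-0.08, 0.14, 0], "turn": -0.0111}, {"jaw": 0, "trans": [-0.08, 0.14, 0], "turn": -0.0111}, {"jaw": 0}]}}

```text
t: 10.95
eef_pos: [0.5488, 0.2567, 0.0098]
orientation: [0.969, 0.248, 0.0, 0.0]
wrist_force: [-0.1, -0.4, 0.3]
gripper_width: -0.0001
grasp_force: 0.0
```

Run:
```python
from m import *
p,d=env.camera("top")
cv2.imwrite("pics/top2.png",cv2.resize(p[90:250,120:360,::-1],None,fx=3,fy=3))
print(env.state()["eef_pos"])
```

```text
[0.54880384 0.25698661 0.00962023]
```

View pics/top2.png

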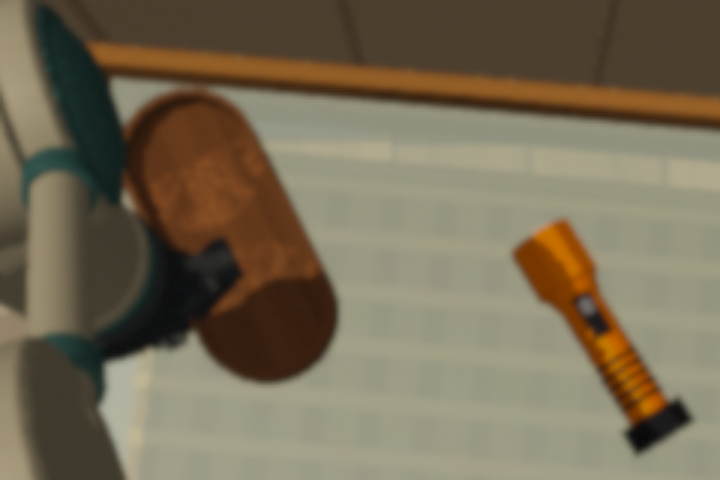

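The tray has pivoted to about 28°, its corner end is still in the corner at (190,130) in the crop, and the flashlight is clear. I'll carry on with the swing.

Scaled: 0.007 m is 0.14, -0.004 m is -0.08, -0.07 rad / 6.2832 = -0.0111.

Emit:
{"name": "send_path", "arguments": {"ticks": [{"jaw": 0, "trans": [-0.08, 0.14, 0], "turn": -0.0111}, {"jaw": 0, "trans": [-0.08, 0.14, 0], "turn": -0.0111}, {"jaw": 0, "trans": [-0.08, 0.14, 0], "turn": -0.0111}, {"jaw": 0, "trans": [-0.08, 0.14, 0], "turn": -0.0111}, {"jaw": 0, "trans": [-0.08, 0.14, 0], "turn": -0.0111}, {"jaw": 0, "trans": [-0.08, 0.14, 0], "turn": -0.0111}, {"jaw": 0}]}}

```text
t: 11.7
eef_pos: [0.5564, 0.2094, 0.0093]
orientation: [0.896, 0.444, -0.0, 0.0]
wrist_force: [-0.1, 0.1, 0.4]
gripper_width: -0.0
grasp_force: 0.1
```

Run:
```python
from m import *
p,d=env.camera("top"); np.savez("pics/t3.npz",p=p,d=d)
cv2.imwrite("pics/top3.png",cv2.resize(p[90:250,120:360,::-1],None,fx=3,fy=3))
```

```text
(no output)
```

View pics/top3.png

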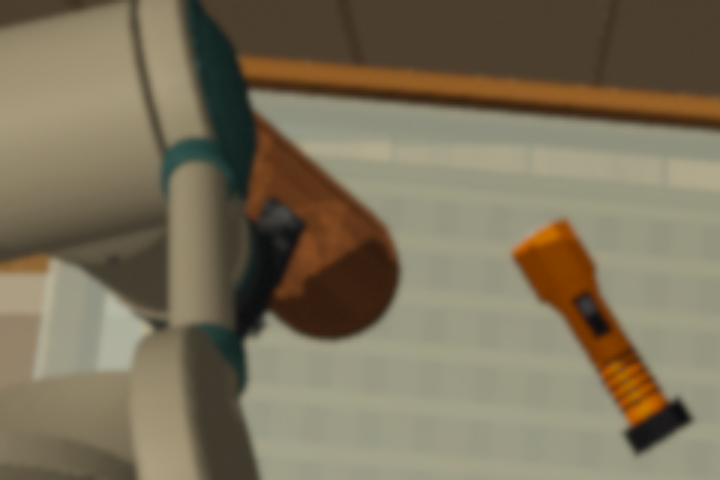

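Scaled: 0.007 m is 0.14, -0.004 m is -0.08, -0.07 rad / 6.2832 = -0.0111.

Emit:
{"name": "send_path", "arguments": {"ticks": [{"jaw": 0, "trans": [-0.08, 0.14, 0], "turn": -0.0111}, {"jaw": 0, "trans": [-0.08, 0.14, 0], "turn": -0.0111}, {"jaw": 0, "trans": [-0.08, 0.14, 0], "turn": -0.0111}, {"jaw": 0, "trans": [-0.08, 0.14, 0], "turn": -0.0111}, {"jaw": 0, "trans": [-0.08, 0.14, 0], "turn": -0.0111}, {"jaw": 0, "trans": [-0.08, 0.14, 0], "turn": -0.0111}, {"jaw": 0}]}}

```text
t: 12.45
eef_pos: [0.5785, 0.1687, 0.0088]
orientation: [0.783, 0.622, -0.004, -0.002]
wrist_force: [-6.1, -1.4, 5.1]
gripper_width: -0.0001
grasp_force: 3.5
```

Emit:
{"name": "send_path", "arguments": {"ticks": [{"jaw": 0, "trans": [0, -0.6, 0]}, {"jaw": 0, "trans": [0, 0, -0.8]}, {"jaw": 0, "trans": [0, 0, -1]}, {"jaw": 0, "trans": [-0.2, -1, 0]}, {"jaw": 0, "trans": [-0.2, -1, 0]}, {"jaw": 0, "trans": [-0.2, -1, 0]}, {"jaw": 0, "trans": [0, -1, 0]}, {"jaw": 0}]}}

```text
t: 13.25
eef_pos: [0.3461, 0.1917, 0.0984]
orientation: [0.783, 0.622, -0.004, -0.002]
wrist_force: [-0.1, 1.0, -0.6]
gripper_width: 0.0003
grasp_force: 0.0
```

Run:
```python
from m import *
p,d=env.camera("top"); np.savez("pics/t4.npz",p=p,d=d)
cv2.imwrite("pics/top4.png",cv2.resize(p[90:250,120:360,::-1],None,fx=3,fy=3))
```

```text
(no output)
```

View pics/top4.png

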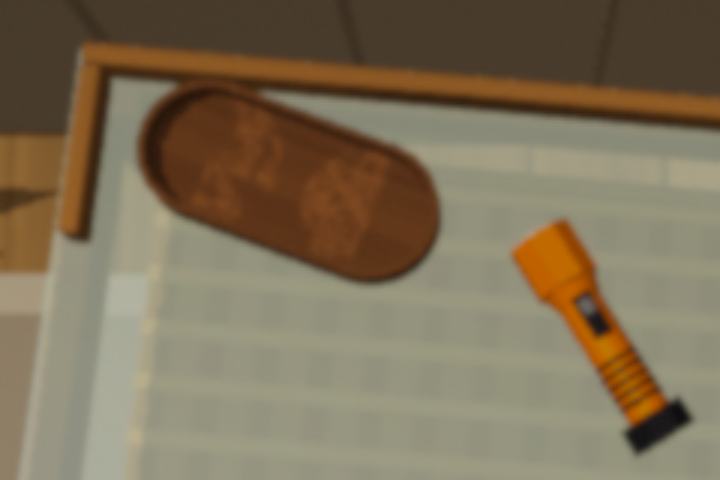

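The tray is about 22° short of flush. Its corner end touches the back rail but has slid right, with a left gap of about 25 px in the crop, so it needs a leftward push as well. I'll measure it.

Create n.py:
```python
from m import *
def N(w):
    a=-.08;r=np.array(w[:2])-np.array([.515,.025]);return np.array([r[0]*np.cos(a)+r[1]*np.sin(a),-r[0]*np.sin(a)+r[1]*np.cos(a)])*1000
def tray(p,roi=(222,460,168,325)):
    hsv=cv2.cvtColor(p,cv2.COLOR_RGB2HSV)
    r=rect(p,"tray",(0,80,20),(20,255,118),.02,roi)
    c=np.array(r[0])/1000;w,h=r[1];a=np.radians(r[2]) if w>h else np.radians(r[2]+90)
    u=np.array([np.cos(a),np.sin(a)]);u=u if u[1]<0 else -u
    o=c-.055*u;f=c+.055*u
    print("origin",o.round(4),"N",N(o).round(1),"free",f.round(4),"N",N(f).round(1),"ang",np.degrees(np.arctan2(-u[1],-u[0])).round(1))
```

Run:
```python
from n import *
tray(np.load("pics/t4.npz")["p"],(222,360,178,325))
f=lambda X,Y,z:px2w("top",None,120+X/3,90+Y/3,z)
for X,Y in [(138,150),(215,82),(439,215),(370,282),(270,100),(400,145),(170,205),(320,270)]: print((X,Y),f(X,Y,.02)[:2].round(4),N(f(X,Y,.02)).round(1))
print("left rail top inner",N(f(105,75,.03)),N(f(90,235,.03)),"back rail inner top",N(f(110,70,.03)),N(f(700,118,.03)))
```

```bash
python3 go.py .56 .15 .1 85
```

```text
tray [648.6 194.9] [183.2  90.6] 69.2 3645 [645.3 195.9]
origin [0.6681 0.2463] N [134.9 232.8] free [0.6291 0.1434] N [104.3 127.2] ang 69.2
(138, 150) [0.6635 0.2815] [127.6 267.6]
(215, 82) [0.7087 0.2349] [176.3 224.7]
(439, 215) [0.6234 0.0915] [102.7  75. ]
(370, 282) [0.5802 0.1336] [ 56.3 113.5]
(270, 100) [0.6972 0.1996] [167.6 188.6]
(400, 145) [0.6685 0.1168] [145.7 103.7]
(170, 205) [0.6281 0.2598] [ 94.  243.1]
(320, 270) [0.5875 0.1649] [ 61.1 145.2]
left rail top inner [171.07251584 291.31235193] [ 68.17706875 286.97932662] back rail inner top [174.60500098 288.62411754] [176.79741942 -82.11851815]
now [0.351  0.1924 0.0992] ang 77.0 turn -0.140 d -0.0240 0.2119 -0.0008 j6 0.55 w 0.0001 F [0.7 0.3 0.2]
```

Scaled: -0.03 m is -0.6, -0.146 rad / 6.2832 = -0.0232.

Emit:
{"name": "send_path", "arguments": {"ticks": [{"jaw": 0, "trans": [0, 0, -0.6]}, {"jaw": 0, "turn": -0.0232}, {"jaw": 0}]}}

```text
t: 13.6
eef_pos: [0.3568, 0.1928, 0.1302]
orientation: [0.736, 0.677, 0.002, 0.001]
wrist_force: [0.5, -0.5, -0.7]
gripper_width: 0.0001
grasp_force: 0.0
```

```bash
python3 go.py .5493 .1406 .008 85.4
```

```text
now [0.3568 0.1928 0.1302] ang 85.2 turn -0.003 d -0.0366 0.1961 0.1222 j6 0.41 w 0.0001 F [ 0.5 -0.5 -0.7]
```

Scaled: 0.048 m is 0.96, 0.04 m is 0.8.

Emit:
{"name": "send_path", "arguments": {"ticks": [{"jaw": 0, "trans": [-0.18, 0.96, 0]}, {"jaw": 0, "trans": [-0.18, 0.96, 0]}, {"jaw": 0, "trans": [-0.18, 0.96, 0]}, {"jaw": 0, "trans": [-0.18, 0.96, 0]}, {"jaw": 0}, {"jaw": 0, "trans": [0, 0, 0.8]}, {"jaw": 0, "trans": [0, 0, 0.8]}, {"jaw": 0, "trans": [0, 0, 0.6]}, {"jaw": 0, "trans": [0, 0, 0.24]}, {"jaw": 0}]}}

```text
t: 14.6
eef_pos: [0.5416, 0.1404, 0.0053]
orientation: [0.736, 0.677, -0.002, -0.001]
wrist_force: [1.2, -0.2, 0.5]
gripper_width: 0.0004
grasp_force: 0.0
```

```bash
python3 go.py .5938 .137 .008 85.4
```

```text
now [0.5416 0.1404 0.0053] ang 85.2 turn -0.004 d 0.0008 0.0523 -0.0027 j6 0.21 w 0.0004 F [ 1.2 -0.2  0.5]
```

Emit:
{"name": "send_path", "arguments": {"ticks": [{"jaw": 0, "trans": [0, 0.12, -0.06]}, {"jaw": 0, "trans": [0, 0.14, 0]}, {"jaw": 0, "trans": [0, 0.14, 0]}, {"jaw": 0, "trans": [0, 0.14, 0]}, {"jaw": 0, "trans": [0, 0.14, 0]}, {"jaw": 0, "trans": [0, 0.14, 0]}, {"jaw": 0, "trans": [0, 0.12, 0]}, {"jaw": 0, "trans": [0, 0.08, 0]}, {"jaw": 0}]}}

```text
t: 15.5
eef_pos: [0.5933, 0.1355, 0.0109]
orientation: [0.735, 0.678, -0.001, -0.0]
wrist_force: [-2.6, -2.1, 5.1]
gripper_width: 0.0002
grasp_force: 2.5
```

Emit:
{"name": "send_path", "arguments": {"ticks": [{"jaw": 0, "trans": [0, 0.04, 0]}, {"jaw": 0, "trans": [0, 0.04, 0]}, {"jaw": 0, "trans": [0, 0.04, 0]}, {"jaw": 0}]}}

```text
t: 15.9
eef_pos: [0.5989, 0.1353, 0.0108]
orientation: [0.735, 0.678, -0.001, -0.0]
wrist_force: [-4.1, -1.4, 5.9]
gripper_width: 0.0003
grasp_force: 3.0
```

```bash
python3 go.py .598 .1367 .008 85.4
```

```text
now [0.5989 0.1353 0.0108] ang 85.3 turn -0.002 d 0.0013 -0.0010 0.0028 j6 0.19 w 0.0003 F [-4.1 -1.4  5.9]
```

Scaled: 0.002 m is 0.04.

Emit:
{"name": "send_path", "arguments": {"ticks": [{"jaw": 0, "trans": [0, 0.04, 0]}, {"jaw": 0, "trans": [0, 0.04, 0]}, {"jaw": 0}]}}

```text
t: 16.2
eef_pos: [0.6023, 0.1351, 0.0106]
orientation: [0.735, 0.678, -0.002, -0.001]
wrist_force: [-4.5, -2.7, 5.4]
gripper_width: 0.0001
grasp_force: 3.6
```

Emit:
{"name": "send_path", "arguments": {"ticks": [{"jaw": 0, "trans": [0, -0.4, 0]}, {"jaw": 0, "trans": [0, -0.8, -0.6]}, {"jaw": 0, "trans": [0, -1, -1]}, {"jaw": 0, "trans": [0, -1, -1]}, {"jaw": 0, "trans": [0, -0.6, 0]}, {"jaw": 0}]}}

```text
t: 16.8
eef_pos: [0.4401, 0.1492, 0.1121]
orientation: [0.735, 0.678, -0.0, -0.0]
wrist_force: [0.2, -0.4, -0.8]
gripper_width: -0.0001
grasp_force: 0.0
```

Run:
```python
from n import *
p,d=env.camera("top"); np.savez("pics/t5.npz",p=p,d=d)
tray(p,(222,400,168,325))
cv2.imwrite("pics/top5.png",cv2.resize(p[90:250,120:360,::-1],None,fx=3,fy=3))
```

```text
tray [663.1 184.6] [226.4  97.2] 85.6 4567 [663.7 195. ]
origin [0.6674 0.2394] N [134.8 225.9] free [0.6589 0.1298] N [135.1 115.9] ang 85.6
```

View pics/top5.png

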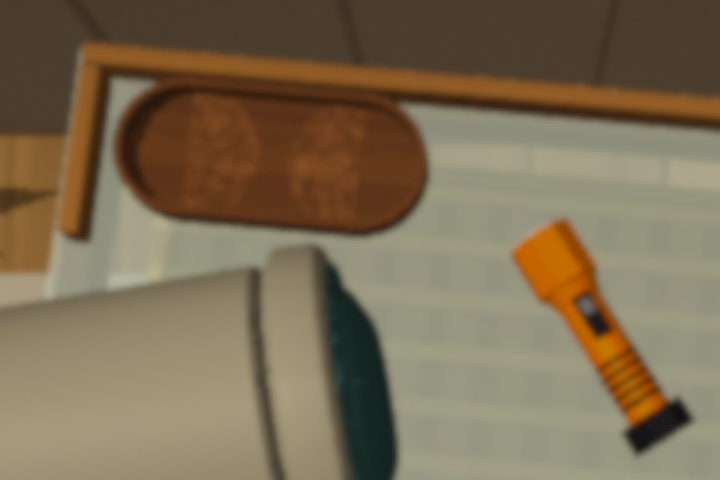

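The tray is flush along the back at 85.6°, as wanted, but has about 13 mm of left gap. I'll nudge its free tip leftwards.

```bash
python3 go.py .6517 .0662 .01 85.4
```

```text
now [0.4427 0.1492 0.1118] ang 85.3 turn -0.001 d -0.0659 0.2149 0.1018 j6 0.26 w -0.0001 F [ 0.4  0.4 -1.1]
```

Scaled: 0.043 m is 0.86, 0.04 m is 0.8.

Emit:
{"name": "send_path", "arguments": {"ticks": [{"jaw": 0, "trans": [-0.26, 0.86, 0]}, {"jaw": 0, "trans": [-0.26, 0.86, 0]}, {"jaw": 0, "trans": [-0.26, 0.86, 0]}, {"jaw": 0, "trans": [-0.26, 0.86, 0]}, {"jaw": 0, "trans": [-0.26, 0.86, 0]}, {"jaw": 0, "trans": [0, 0, 0.8]}, {"jaw": 0, "trans": [0, 0, 0.8]}, {"jaw": 0, "trans": [0, 0, 0.4]}, {"jaw": 0}, {"jaw": 0}]}}

```text
t: 17.85
eef_pos: [0.6539, 0.0662, 0.0105]
orientation: [0.736, 0.677, 0.0, 0.0]
wrist_force: [0.8, 0.6, 0.6]
gripper_width: -0.0003
grasp_force: 0.0
```

```bash
python3 go.py .6545 .0961 .01 85.4
```

```text
now [0.6539 0.0662 0.0105] ang 85.3 turn -0.002 d 0.0299 -0.0018 0.0005 j6 0.08 w -0.0003 F [0.8 0.6 0.6]
```

Scaled: 0.006 m is 0.12, 0.005 m is 0.1.

Emit:
{"name": "send_path", "arguments": {"ticks": [{"jaw": 0, "trans": [0.12, 0, 0]}, {"jaw": 0, "trans": [0.12, 0, 0]}, {"jaw": 0, "trans": [0.1, 0, 0]}, {"jaw": 0, "trans": [0.08, 0, 0]}, {"jaw": 0, "trans": [0.06, 0, 0]}, {"jaw": 0, "trans": [0.06, 0, 0]}, {"jaw": 0}]}}

```text
t: 18.55
eef_pos: [0.6551, 0.0936, 0.0112]
orientation: [0.735, 0.678, 0.0, 0.0]
wrist_force: [-0.2, -0.8, -1.1]
gripper_width: 0.0
grasp_force: 0.2
```

Emit:
{"name": "send_path", "arguments": {"ticks": [{"jaw": 0, "trans": [0.04, 0, 0]}, {"jaw": 0, "trans": [0.02, 0, 0]}, {"jaw": 0}]}}

```text
t: 18.85
eef_pos: [0.6551, 0.0963, 0.011]
orientation: [0.736, 0.678, -0.0, 0.0]
wrist_force: [0.6, -2.3, 1.5]
gripper_width: 0.0001
grasp_force: 0.8
```

```bash
python3 go.py .6545 .0961 .01 85.4
```

```text
now [0.6551 0.0963 0.011 ] ang 85.3 turn -0.002 d -0.0002 -0.0006 0.0010 j6 0.12 w 0.0001 F [ 0.6 -2.3  1.5]
```

Scaled: -0.05 m is -1, -0.02 m is -0.4, 0.15 rad / 6.2832 = 0.0239.

Emit:
{"name": "send_path", "arguments": {"ticks": [{"jaw": 0, "trans": [-0.4, 0, 0]}, {"jaw": 0, "trans": [0, 0, -1]}, {"jaw": 0, "trans": [0, 0, -1]}, {"jaw": 0, "trans": [-0.7, -0.7, 0], "turn": 0.0239}, {"jaw": 0, "trans": [-0.7, -0.7, 0], "turn": 0.0239}, {"jaw": 0.03, "trans": [-0.7, -0.7, 0], "turn": 0.0239}, {"jaw": 0.06, "trans": [-0.7, -0.7, 0], "turn": 0.0239}, {"jaw": 0.06, "trans": [-0.4, -0.8, 0], "turn": 0.0239}, {"jaw": 0.06, "turn": 0.0239}, {"jaw": 0.06}]}}

```text
t: 19.85
eef_pos: [0.4354, -0.0034, 0.1112]
orientation: [0.957, 0.29, 0.0, -0.0]
wrist_force: [1.1, 0.6, 0.8]
gripper_width: 0.0599
grasp_force: 0.0
```

Run:
```python
from n import *
p,d=env.camera("top"); np.savez("pics/t6.npz",p=p,d=d)
tray(p,(222,400,168,325))
rect(p,"orange",(5,180,80),(20,255,255),.02,(400,510,220,350))
q=env.camera("side")[0]
f=lambda X,Y,z:px2w("top",None,120+X/3,90+Y/3,z)
cv2.imwrite("pics/top6.png",np.hstack([cv2.resize(p[90:250,120:280,::-1],(480,480)),cv2.resize(p[150:250,280:360,::-1],(320,400))[:400].copy() if 0 else cv2.resize(p[150:250,275:355,::-1],(320,480))]))
```

```bash
python3 go.py .55 -.008 .1 32
```

```text
tray [663.5 188.4] [234.1  97.7] 85.6 4672 [664.4 201.5]
origin [0.6678 0.2432] N [134.9 229.8] free [0.6593 0.1336] N [135.1 119.8] ang 85.6
orange [596.  21.] [38.2 38.7] 33.2 296 [601.   20.9]
now [ 0.4377 -0.0038  0.1114] ang 33.9 turn 0.033 d 0.0930 0.0631 0.0114 j6 0.81 w 0.0600 F [-0.6  0.3 -0.2]
```

View pics/top6.png

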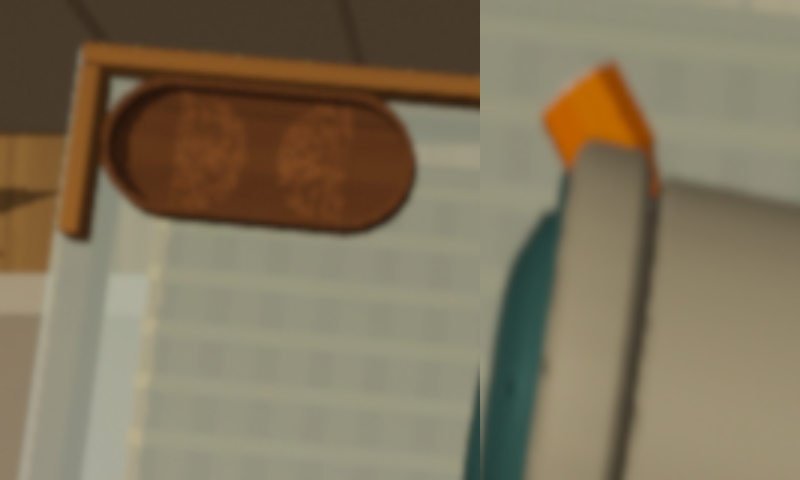

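Run:
```python
from n import *
f=lambda X,Y,z:px2w("top",None,120+X/3,90+Y/3,z)
for X,Y in [(102,150),(414,165),(345,235),(160,217),(170,80),(375,95)]: print((X,Y),N(f(X,Y,.02)).round(1))
```

```text
(102, 150) [125.5 290.1]
(414, 165) [133.5  93.7]
(345, 235) [ 84.7 132.1]
(160, 217) [ 85.8 248.3]
(170, 80) [175.  253.2]
(375, 95) [176.9 122.8]
```

Emit:
{"name": "send_path", "arguments": {"ticks": [{"jaw": 0.06, "turn": 0.0021}, {"jaw": 0.06, "trans": [0.94, 0.6, 0]}, {"jaw": 0.06, "trans": [0.94, 0.64, 0]}, {"jaw": 0.06}, {"jaw": 0.06}]}}

```text
t: 20.45
eef_pos: [0.5379, -0.0045, 0.1101]
orientation: [0.959, 0.284, -0.001, -0.0]
wrist_force: [-0.6, 0.4, -0.1]
gripper_width: 0.0599
grasp_force: 0.0
```

```bash
python3 go.py .549 -.009 .004 33.2
```

```text
now [ 0.5379 -0.0045  0.1101] ang 33.1 turn -0.002 d 0.0068 0.0098 0.1061 j6 0.86 w 0.0599 F [-0.6  0.4 -0.1]
```

Units first: shifts go in shares of 50 mm and turns go in shares of 2 pi rad. So 0.04 m is 0.8, 0.02 m is 0.4.

Emit:
{"name": "send_path", "arguments": {"ticks": [{"jaw": 0.06, "trans": [0.14, 0.2, 0]}, {"jaw": 0.06, "trans": [0, 0, 0.8]}, {"jaw": 0.06, "trans": [0, 0, 0.8]}, {"jaw": 0.06, "trans": [0, 0, 0.4]}, {"jaw": 0.06, "trans": [0, 0, 0.14]}, {"jaw": 0.06}, {"jaw": 0.02}, {"jaw": 0.02}, {"jaw": 0.02}, {"jaw": 0.02}], "squeeze": 40}}

```text
t: 21.45
eef_pos: [0.5491, -0.0093, 0.0057]
orientation: [0.959, 0.284, 0.002, 0.001]
wrist_force: [-0.3, -0.1, 6.8]
gripper_width: 0.0266
grasp_force: 39.4
```

Emit:
{"name": "send_path", "arguments": {"ticks": [{"jaw": 0.02}, {"jaw": 0.02, "trans": [0, 0, -0.2]}, {"jaw": 0.02, "trans": [0, 0, -0.6]}, {"jaw": 0.02, "trans": [0, 0, -0.8]}, {"jaw": 0.02, "trans": [0, 0, -0.8]}, {"jaw": 0.02}, {"jaw": 0.02}]}}

```text
t: 22.15
eef_pos: [0.5481, -0.0091, 0.1252]
orientation: [0.959, 0.284, 0.001, 0.001]
wrist_force: [0.1, 0.2, -1.5]
gripper_width: 0.0266
grasp_force: 39.6
```

```bash
python3 go.py .666 .208 .06 85.4
```

```text
now [ 0.5481 -0.0091  0.1252] ang 33.0 turn -0.914 d 0.2258 0.1001 0.0652 j6 0.85 w 0.0266 F [ 0.1  0.2 -1.5]
```

Run:
```python
from n import *
q=env.camera("side")[0]
cv2.imwrite("pics/side7.png",cv2.resize(q[120:360,60:400,::-1],None,fx=2.2,fy=2.2))
```

```text
(no output)
```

View pics/side7.png

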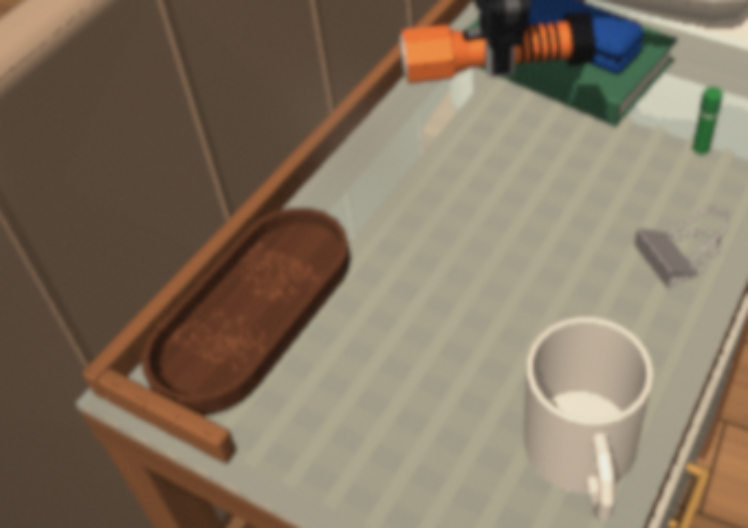

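The flashlight is held level at its middle, around (500,45), with the tray snug in the corner and the mug, clip and lip balm in place.

Scaled: -0.1306 rad / 6.2832 = -0.0208.

Emit:
{"name": "send_path", "arguments": {"ticks": [{"jaw": 0.02, "turn": -0.0208}, {"jaw": 0.02, "turn": -0.0208}, {"jaw": 0.02, "turn": -0.0208}, {"jaw": 0.02, "turn": -0.0208}, {"jaw": 0.02, "turn": -0.0208}, {"jaw": 0.02, "turn": -0.0208}, {"jaw": 0.02, "turn": -0.0208}, {"jaw": 0.02}]}}

```text
t: 23.0
eef_pos: [0.5463, -0.0089, 0.1219]
orientation: [0.735, 0.678, -0.001, -0.002]
wrist_force: [0.7, -0.4, -2.1]
gripper_width: 0.0266
grasp_force: 39.6
```

```bash
python3 go.py .662 .206 .06 85.4
```

```text
now [ 0.5463 -0.0089  0.1219] ang 85.4 turn -0.001 d 0.2235 0.0981 0.0619 j6 -0.06 w 0.0266 F [ 0.7 -0.4 -2.1]
```

Scaled: 0.04 m is 0.8, 0.033 m is 0.66.

Emit:
{"name": "send_path", "arguments": {"ticks": [{"jaw": 0.02, "trans": [0.6, 0.28, 0]}, {"jaw": 0.02, "trans": [0.8, 0.34, 0]}, {"jaw": 0.02, "trans": [0.8, 0.34, 0]}, {"jaw": 0.02, "trans": [0.8, 0.34, 0]}, {"jaw": 0.02, "trans": [0.8, 0.34, 0]}, {"jaw": 0.02, "trans": [0.66, 0.32, 0]}, {"jaw": 0.02}, {"jaw": 0.02, "trans": [0, 0, 0.6]}, {"jaw": 0.02, "trans": [0, 0, 0.6]}, {"jaw": 0.02}]}}

```text
t: 24.0
eef_pos: [0.6586, 0.2038, 0.058]
orientation: [0.736, 0.677, -0.006, -0.003]
wrist_force: [-1.8, -0.6, -2.0]
gripper_width: 0.0266
grasp_force: 39.7
```

```bash
python3 go.py .662 .206 .011 85.4
```

```text
now [0.6586 0.2038 0.058 ] ang 85.2 turn -0.003 d 0.0025 0.0032 0.0470 j6 0.28 w 0.0266 F [-1.8 -0.6 -2. ]
```

Run:
```python
from n import *
q=env.camera("side")[0]
cv2.imwrite("pics/side8.png",cv2.resize(q[200:330,100:260,::-1],None,fx=3,fy=3))
```

```text
(no output)
```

View pics/side8.png

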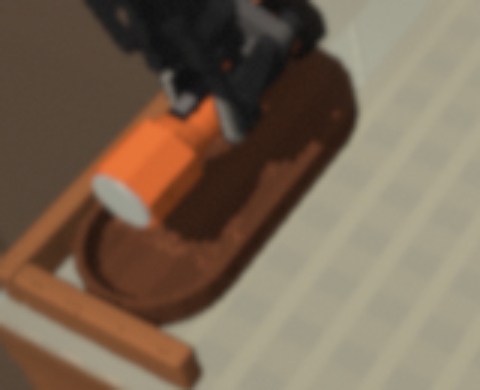

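The flashlight hangs above and parallel to the tray, lens towards the left rail, so I'll lower it.

Scaled: 0.015 m is 0.3, 0.008 m is 0.16.

Emit:
{"name": "send_path", "arguments": {"ticks": [{"jaw": 0.02, "trans": [0.04, 0.02, 0.3]}, {"jaw": 0.02, "trans": [0, 0, 0.3]}, {"jaw": 0.02, "trans": [0, 0, 0.16]}, {"jaw": 0.02, "trans": [0, 0, 0.06]}, {"jaw": 0.02}, {"jaw": 0.02, "trans": [0, 0, 0.04]}, {"jaw": 0.02}]}}

```text
t: 24.75
eef_pos: [0.665, 0.2072, 0.0214]
orientation: [0.735, 0.678, 0.0, 0.0]
wrist_force: [0.2, -0.9, -0.9]
gripper_width: 0.0268
grasp_force: 39.7
```

Emit:
{"name": "send_path", "arguments": {"ticks": [{"jaw": 0.02, "trans": [0, 0, 0.04]}, {"jaw": 0.02, "trans": [0, 0, 0.02]}, {"jaw": 0.02}]}}

```text
t: 25.05
eef_pos: [0.6646, 0.2071, 0.0179]
orientation: [0.735, 0.678, -0.0, -0.0]
wrist_force: [-0.1, -0.4, -1.0]
gripper_width: 0.0268
grasp_force: 39.7
```

Scaled: 0.002 m is 0.04, 0.001 m is 0.02.

Emit:
{"name": "send_path", "arguments": {"ticks": [{"jaw": 0.02, "trans": [0, 0, 0.04]}, {"jaw": 0.02, "trans": [0, 0, 0.04]}, {"jaw": 0.02, "trans": [0, 0, 0.02]}, {"jaw": 0.02}, {"jaw": 0.02}]}}

```text
t: 25.55
eef_pos: [0.6647, 0.2072, 0.0129]
orientation: [0.735, 0.678, -0.0, 0.0]
wrist_force: [0.6, -0.3, -1.1]
gripper_width: 0.0268
grasp_force: 39.7
```

Emit:
{"name": "send_path", "arguments": {"ticks": [{"jaw": 0.02, "trans": [0, 0, 0.02]}, {"jaw": 0.02, "trans": [0, 0, 0.02]}, {"jaw": 0.02}]}}

```text
t: 25.85
eef_pos: [0.6646, 0.2072, 0.0109]
orientation: [0.735, 0.678, -0.0, -0.0]
wrist_force: [-0.6, 0.5, -0.8]
gripper_width: 0.0268
grasp_force: 39.7
```

Scaled: 0.001 m is 0.02.

Emit:
{"name": "send_path", "arguments": {"ticks": [{"jaw": 0.02, "trans": [0, 0, 0.02]}, {"jaw": 0.02}, {"jaw": 0.02}]}}

```text
t: 26.15
eef_pos: [0.6648, 0.2072, 0.0107]
orientation: [0.735, 0.678, 0.0, 0.0]
wrist_force: [-2.3, -1.5, 4.7]
gripper_width: 0.0269
grasp_force: 40.1
```

Emit:
{"name": "send_path", "arguments": {"ticks": [{"jaw": 0.02, "trans": [0, 0, 0.02]}, {"jaw": 0.02}, {"jaw": 0.02}]}}

```text
t: 26.45
eef_pos: [0.6648, 0.2072, 0.0107]
orientation: [0.735, 0.678, 0.0, 0.0]
wrist_force: [-3.2, -1.3, 9.7]
gripper_width: 0.0268
grasp_force: 40.8
```

Contact came at exactly the expected height. I'll open slightly and lift.

Scaled: -0.05 m is -1, -0.04 m is -0.8.

Emit:
{"name": "send_path", "arguments": {"ticks": [{"jaw": 0.032}, {"jaw": 0.038}, {"jaw": 0.042}, {"jaw": 0.042}, {"jaw": 0.042, "trans": [0, 0, -0.2]}, {"jaw": 0.042, "trans": [0, 0, -0.4]}, {"jaw": 0.042, "trans": [0, 0, -0.8]}, {"jaw": 0.042, "trans": [0, 0, -1]}, {"jaw": 0.042, "trans": [-0.8, -0.6, -0.2]}, {"jaw": 0.042, "trans": [-0.8, -0.6, 0]}]}}

```text
t: 27.45
eef_pos: [0.6015, 0.1332, 0.1428]
orientation: [0.734, 0.679, 0.003, 0.003]
wrist_force: [0.1, -1.3, -0.5]
gripper_width: 0.042
grasp_force: 0.0
```

Emit:
{"name": "send_path", "arguments": {"ticks": [{"jaw": 0.042, "trans": [-0.8, -0.6, 0]}, {"jaw": 0.042, "trans": [-0.8, -0.6, 0]}, {"jaw": 0.042, "trans": [-0.8, -0.6, 0]}, {"jaw": 0.042, "trans": [-0.8, -0.6, 0]}, {"jaw": 0.042, "trans": [-0.8, -0.6, 0]}, {"jaw": 0.042, "trans": [-0.8, 0, 0]}, {"jaw": 0.042}, {"jaw": 0.042}]}}

```text
t: 28.25
eef_pos: [0.4305, -0.0948, 0.1395]
orientation: [0.736, 0.677, 0.001, 0.001]
wrist_force: [-0.7, -0.3, 0.2]
gripper_width: 0.042
grasp_force: 0.0
```

Run:
```python
from n import *
p,d=env.camera("top"); q,e=env.camera("side")
f=lambda X,Y:(120+X/3,90+Y/3)
cv2.imwrite("pics/fin.png",np.hstack([cv2.resize(p[:,:,::-1][90:250,110:280],(425,400)),cv2.resize(q[180:320,70:200,::-1],(371,400))]))
cv2.imwrite("pics/fin2.png",cv2.resize(q[:,:,::-1],(800,600)))
tray(p,(222,400,168,325))
rect(p,"orange",(5,180,130),(20,255,255),.025,(225,400,178,325))
rect(p,"case",(105,120,40),(125,255,255),.06,(520,670,180,400))
rect(p,"book",(45,80,20),(85,255,255),.028,(520,670,200,380))
```

```text
tray [663.5 188.3] [234.1  97.7] 85.7 3339 [662.3 195.7]
origin [0.6676 0.2432] N [134.7 229.7] free [0.6593 0.1335] N [135.2 119.7] ang 85.7
orange [672.6 219.4] [133.8  41.1] 89.5 898 [668.8 232. ]
case [ 585.  -170.4] [43.  96.4] 47.5 755 [ 588.  -179.8]
book [ 517.4 -184.8] [ 67.  177.4] 78.8 2081 [ 512.7 -185.2]
```

View pics/fin.png

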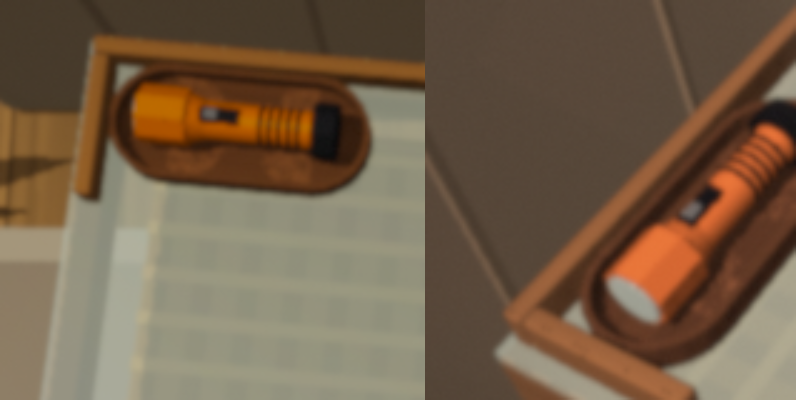

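The flashlight lies flat inside the tray, spanning (135,112) to (340,130), and the tray is snug in the corner. The arm is clear, so I'm handing in.

```bash
python3 -c "
from workcell import env
print(env.close_job())"
```

```text
the job is handed in; nothing more can be done
None
```

The job is handed in at about 28 s, verdict not shown: my last measurements put the tray flush in the left back corner, the flashlight flat inside it and the case on the book's middle (seen just after placing; the arm hid it in the final look). I viewed 12 pictures, two over the limit of 10.

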